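# Peel the top tray off a clinging stack and present it over the free wheel

## Robot

A 7-joint arm with a two-finger parallel gripper is mounted at the origin on the work surface. World frame = base frame: x ahead of the robot, y to its left, z up, the work surface at z = 0. Lengths are in m, angles in degrees, forces in N, time in s.
With the tool pointing down it reaches from about 0.4 to 0.9 m from the base axis. Payload 5.6 kg.
Tool frame: the origin (TCP) lies on the mounting face of the last link; the fingertips stand 190 mm ahead of it and the grasp point (between the pads) lies 171 mm ahead of it; z points along the fingers, y is the line along which they close (so a half turn about z gives the same grasp; the last joint's range is limited). The gripper opens to 92 mm and grips with 3 to 60 N. Pads are 20 mm wide; open, the fingers measure 128 mm over their backs; the gripper's body (75 mm by 189 mm) begins 69 mm behind the grasp point.
Start: joints at [69.442, 26.786, -0.665, 91.828, 0.344, 61.387, -3.226], TCP at [0.202, -0.618, 0.405] pointing down, gripper open.
Joint ranges: [-144.91, 144.91], [-17.63, 115.5], [-89.93, 88.59], [15.96, 139.68], [-74.01, 254.01], [8.47, 105.57], [-167.45, 167.45]. Speed limits (degrees/s): [147.25, 147.25, 180, 180, 180, 180, 180].

## Interface

Orientations are given as [roll, pitch, yaw] about the fixed x, y, z axes, in that order (R = Rz(yaw) Ry(pitch) Rx(roll)).
In Python, from workcell import ctrl, optics gives the robot as it stands.
- The arm moves only by the tool carry_out, never from a script. Its argument "increments" is a list of rows, each a list of 3 entries, a list of its own where there are three numbers: the turn, a rotation vector about the world's x, y, z in rad, then the shift along the world's x, y, z in mm, then the opening, from -1 (shut) to 1 (fully open). A call has 1 to 8 rows; each row shifts and turns the commanded pose from where the row before left it; what a row does not reach is not made up. A row lasts 1/10 s, in which the tool goes at most 50 mm and 8.59 degrees, less where a joint would pass 70% of its speed; a pose out of reach is approached as far as the arm can. A call is refused whole if a number of a shift passes 50 or a number of a turn 0.15, either way. A call with a gripper value outside its range is refused whole. The fingers move at their own pace and stop on an object; "grip_force" is the grip in N (left out, the last holds). Time passes only in rows, so rows that do not move let the fingers close. It gives the time, the measured TCP pose, the force, the opening and the grip force at its end, in the units of the state.
- ctrl.get_state(): the state, without advancing time (a new reading comes with each control period).
- optics.camera(name): name is "scene" or "top" or "wrist"; returns the picture (480x640x3 uint8, red, green, blue); there is no depth.
- optics.camera_model(name): a dict with "intrinsics" (3x3 intrinsics, pixels), "R" (3x3) and "t" (3): a world point X has camera coordinates R X + t. Camera axes: x right, y down, z forward; pixel columns grow to the right and rows downward; lengths in m; the calibration is good to about 2 mm. A picture is of the moment at which its call begins: read the wrist's pose just before it. camera_model takes no time and is no camera call; for the wrist camera it gives the pose at the moment of the call.
- ctrl.hand_in(): hands the job in; it is judged then, once.
The state is a dict: "t": time; "joint_pos": joint angles; "qvel": joint speeds; "joint_torque": joint torques, N m; "eef_pos": TCP position; "tool_rot": TCP orientation; "contact_force": force on the tool from outside, world axes, zero at the start; "torque": the same for the moment, N m; "width": finger opening in m; "gripper_force": force on a finger pad.
Only numpy, scipy, OpenCV 4.12 (cv2) and the standard library are available. Lean on these libraries where they do the work, as an engineer would, in place of code of your own. Each camera call takes 0.05 s, during which the arm holds its last target. There are 200 camera calls.

## Task

The three nested octagonal trays cling together: take hold of the top one at one of its cut corners and peel it off by raising that corner until the tray leans clearly (about 10 degrees or more) while the opposite corner still sits on the tray below, so that the rest of the stack stays where it is. Then hold the tray level over the middle of the banding wheel that has no vase on it, its underside about 6 cm above the wheel, and finish there, still holding it steady in the gripper. Leave the rest of the stack, the vase and everything else where they are.

Things in the scene. Friction and masses are not known exactly. Their poses are not given: they have to be found in the camera images.
- tray: TOP tray of a stack of three alike: octagonal (square with cut corners) white plastic tray, 150 mm over the flats, 162 over the cut corners, 54 high, about 0.26 kg. Upright rim walls 6 mm thick from 20 to 54 mm above the underside; below that it steps in by 13 mm to a foot that nests in the tray below. Inside: ledge 13 mm wide at 25 mm, floor 6 mm thick. Origin: centre of underside, z up
- corner1 (a point): on tray: middle of the rim's top edge (mid-wall) at the cut corner towards its (+x,+y) diagonal, 78 mm from its centre, 54 mm above its underside. The cut-corner wall is a flat 50 mm wide facing out along the diagonal, open inside (29 mm deep to the ledge) and outside for a finger each. Outside, only 34 mm below the rim belong to the top tray: lower down is the tray below, flush with it
- corner2 (a point): same at the (-x,+y) cut corner. Under every cut corner a small hidden spring lug in the rim of the tray below holds the top tray's foot and lets go once that corner has risen about 10 mm: all four pulled at once come close to lifting the whole stack, or do lift it
- corner3 (a point): same at the (-x,-y) cut corner. Lifting corner 1 means turning tray and gripper together about corner 3's seat (on the rim of the tray below, 34 mm under the corner point), and so on for the others; the foot has 3 mm or more of play all round in the rim below
- corner4 (a point): same at the (+x,-y) cut corner
- stack: the rest of the stack, one loose body of 1.2 kg: round plaster bat 240 mm across, 20 thick, with two trays stuck on it, rim 108 mm above the table. Origin: centre of the bat's underside. The top tray's step (20 mm above its underside) sits on that rim; its underside starts 88 mm above this origin, its rim at 142 mm
- wheel_a: one of two alike low banding wheels (turntables): aluminium plate 200 mm in diameter, its top 50 mm above the table, fixed and not turning; origin: centre of its underside on the table. One wheel, either of the two, carries the vase; the other is free
- wheel_b: the other banding wheel, same as wheel_a
- vase: clay vase, 100 mm in diameter, 118 mm high, loose, standing at the middle of one of the two wheels; origin: centre of its underside
- brush: bystander: brush 190 mm long lying on the table at the left; origin in the brush, on the table
- rib: bystander: flat wooden rib 50 x 90 x 8 mm lying at the far right; origin: centre of its underside
- jar: bystander: closed jar 64 mm in diameter, 85 mm high, beyond the stack; origin: centre of its underside
- cup: bystander: cup 76 mm in diameter, 75 mm high, beyond the stack; origin: centre of its underside
- bowl: bystander: bowl 130 mm in diameter, 55 mm high, at the far left; origin: centre of its underside
- block: bystander: wooden block 70 x 50 x 40 mm at the far right; origin: centre of its underside
There are look-alikes about, which are no part of the job. What is shaped like the tray but purple or turquoise is not meant. Leave any yellow look-alike of the wheel_a alone.

How it is judged (in metres and radians):
On the way:
1. the top tray leans at least 6 degrees from the rest of the stack, lifted at one corner, while another of its corners is still within 6 mm of its seat on the tray below (angle between the z axis of tray and the z axis of stack, either way round above 0.105 rad and contact force between tray and the fingers above 0.3 N and z of any of corner1, corner2, corner3, corner4 in the frame of stack below 0.148 m), for 0.1 s.
At the end, for the whole second after the job is handed in: The gripper alone holds the top tray, still and level within 8 degrees, centre within 40 mm of the vase-free wheel's axis, underside 30 to 100 mm above its plate; rest of the stack flat and within 12 mm of its start, vase and bystanders within 20 mm (((horizontal distance between tray and wheel_a below 0.04 m and horizontal distance between vase and wheel_a above 0.1 m) or (horizontal distance between tray and wheel_b below 0.04 m and horizontal distance between vase and wheel_b above 0.1 m)) and height (world z) of tray between 0.08 and 0.15 m and angle between tray's own z axis and vertical below 0.14 rad and contact force between tray and the fingers above 0.5 N and contact force between tray and vase below 0.05 N and contact force between tray and stack below 0.05 N and linear speed of tray below 0.02 m/s and distance of stack from where it was at the start of the episode below 0.012 m and angle between stack's own z axis and vertical below 0.06 rad and distance of each of vase, brush, rib, jar, cup, bowl, block from where it was at the start of the episode below 0.02 m); the arm keeps its last pose, push and grip.
It fails at once if the rest of the stack is lifted or dragged by more than 15 mm (distance of stack from where it was at the start of the episode above 0.015 m).
It fails at once if the vase or a bystander is moved by more than 30 mm (distance of any of vase, brush, rib, jar, cup, bowl, block from where it was at the start of the episode above 0.03 m).
It also fails if it takes over 42 s, if anything falls off the work surface, if the arm or the gripper's body presses on something with over 40 N, if the wrist force passes 120 N, or if a joint passes its speed limit or range.

## Working session

There is one attempt and no reset: what is moved stays moved. The work goes in short steps, Python scripts to look and compute and a tool call to move; the robot and the scene stay as the last step left them, time stands still between calls to the robot, and variables do not carry over. Pictures are saved under pics/ and viewed, at most 10 in all, crops included, and the job is handed in when it is done.

Besides the shell and the picture viewer there is one more tool, called after "Call:" in YAML: its name, and indented under it one key for each argument. carry_out: Moves the arm, as the interface text tells. Its arguments: {"type":"object","properties":{"increments":{"type":"array","items":{"type":"array"}},"grip_force":{"type":"number"}},"required":["increments"]}

```bash
mkdir -p pics; python3 - <<'E'
from workcell import ctrl, optics
import cv2,numpy as np
for n in ["scene","top"]:
    cv2.imwrite(f"pics/{n}0.png",optics.camera(n)[:,:,::-1])
    m=optics.camera_model(n);print(n,np.round(m["intrinsics"],1).tolist(),np.round(m["R"],3).tolist(),np.round(m["t"],3).tolist())
print(ctrl.get_state())
E
```

```text
scene [[491.5, 0.0, 322.4], [0.0, 491.5, 227.3], [0.0, 0.0, 1.0]] [[0.859, 0.512, 0.005], [0.402, -0.668, -0.626], [-0.317, 0.54, -0.78]] [-0.437, -0.158, 1.656]
top [[476.3, 0.0, 321.3], [0.0, 476.3, 237.2], [0.0, 0.0, 1.0]] [[-0.022, -1.0, -0.011], [-0.98, 0.024, -0.197], [0.197, 0.007, -0.98]] [0.027, 0.544, 1.144]
{'t': 0.1, 'joint_pos': array([69.44170578, 26.83163719, -0.66526838, 91.87369103,  0.3452586 ,
       61.38824767, -3.22641711]), 'qvel': array([-0.04699604, -0.12442974,  0.00901285, -0.15942331, -0.00272553,
        0.0251182 ,  0.01592797]), 'joint_torque': array([ 9.23406333e-04, -5.21655142e+01, -1.21358834e-02, -2.44369572e+01,
       -5.67280920e-02,  1.40050740e-02,  2.93407436e-05]), 'eef_pos': array([ 0.20177206, -0.61766263,  0.40384176]), 'tool_rot': array([-1.79908700e+02,  7.70590880e-03,  1.80913505e+01]), 'contact_force': array([ 0.41259779, -0.79744629, -0.11967804]), 'torque': array([-0.01949149, -0.06339991,  0.01874178]), 'gripper_force': 0.0, 'width': 0.092204131315464}
```

View pics/top0.png

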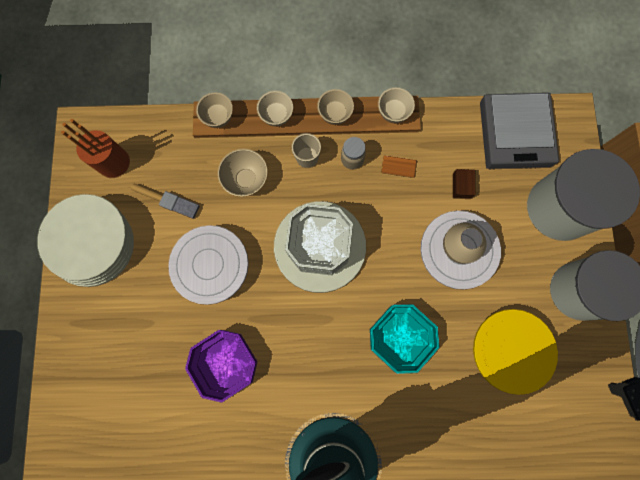

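View pics/scene0.png

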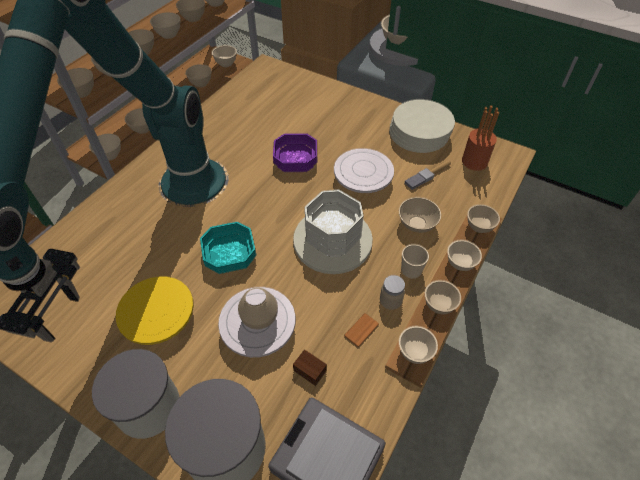

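The top view shows the white stack at about (320,240), the free wheel at (208,264) on the left, and the vase on the right-hand wheel at (462,248). Next I'll zoom in on the tray.

```bash
cat > h.py <<'E'
import numpy as np,cv2
from workcell import ctrl, optics
def ray(n,px,z,m=None):
    m=m or optics.camera_model(n);K,R,t=[np.array(m[k]) for k in("intrinsics","R","t")]
    C=-R.T@t; d=R.T@np.linalg.inv(K)@[px[0],px[1],1]
    return C+d*(z-C[2])/d[2]
def proj(n,X,m=None):
    m=m or optics.camera_model(n);K,R,t=[np.array(m[k]) for k in("intrinsics","R","t")]
    c=(K@(R@np.atleast_2d(X).T+t[:,None])); return (c[:2]/c[2]).T
def octo(cx,cy,yaw,z,h=.075,c=.081):
    # flats at h, cut corners at c from centre
    a=c*2**.5-h
    P=np.array([(h,-a),(h,a),(a,h),(-a,h),(-h,a),(-h,-a),(-a,-h),(a,-h)])
    r=np.array([[np.cos(yaw),-np.sin(yaw)],[np.sin(yaw),np.cos(yaw)]])
    return np.c_[P@r.T+[cx,cy],np.full(8,z)]
E
python3 - <<'E'
from h import *
print(ray("top",(321,236),.142),ray("top",(208,264),.05),ray("top",(320,246),.02))
a=cv2.imread("pics/top0.png")[190:300,260:380];b=cv2.imread("pics/scene0.png")[180:280,280:390]
a=cv2.resize(a,None,fx=5,fy=5,interpolation=cv2.INTER_CUBIC)
cv2.imwrite("pics/c1.png",a)
print(proj("top",octo(0.55,0,0,.142)))
E
```

```text
[0.53031098 0.01482885 0.142     ] [0.48441716 0.30000788 0.05      ] [0.52894071 0.01891373 0.02      ]
[[343.08225844 196.2870616 ]
 [309.69641647 197.10092592]
 [294.91033048 211.96891426]
 [295.28580698 244.99453047]
 [310.81145598 259.73847718]
 [345.09772152 258.93360184]
 [359.89011478 243.46387586]
 [358.61432937 210.4292796 ]]
```

View pics/c1.png

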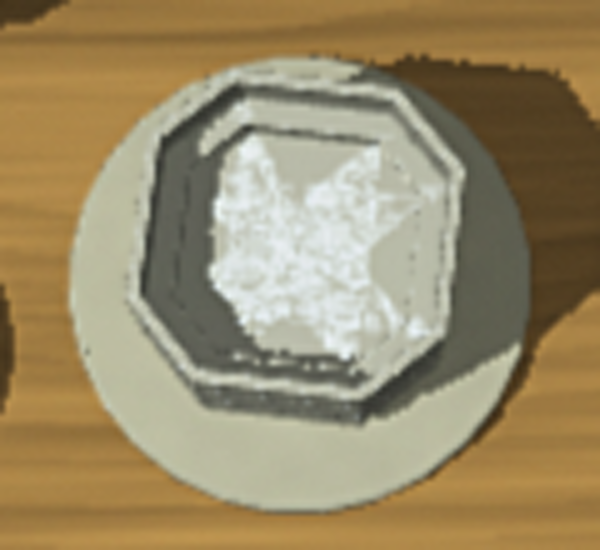

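The crop gives the outer rim vertices. I'll fit the octagon to them and also measure the free wheel.

```bash
python3 - <<'E'
from h import *
from scipy.optimize import least_squares
p=np.array([(240,78),(393,90),(465,175),(450,345),(368,398),(195,390),(133,300),(155,140)])/5+[260-.4,190-.4]
q=octo(.53,.015,np.radians(-4),.142);pj=proj("top",q)
idx=[np.argmin(np.linalg.norm(pj-a,axis=1)) for a in p];print(idx)
f=lambda v:(proj("top",octo(*v,.142))[idx]-p).ravel()
s=least_squares(f,[.53,.015,-.07],x_scale=[.1,.1,.1]);c=s.x
print(c,np.degrees(c[2]),np.round(s.fun.reshape(-1,2),1).tolist())
for k,a in enumerate((45,135,225,315)):
    t=c[2]+np.radians(a);print("corner",k+1,c[:2]+.078*np.array([np.cos(t),np.sin(t)]),"dir",np.degrees(t))
# refine wheel & check in scene
sc=cv2.imread("pics/scene0.png")
w=ray("top",(208,264),.05)
cv2.polylines(sc,[proj("scene",octo(*c,.142)).round().astype(int)],True,(0,0,255))
th=np.linspace(0,6.28,60);
cv2.polylines(sc,[proj("scene",np.c_[w[0]+.1*np.cos(th),w[1]+.1*np.sin(th),0*th+.05]).round().astype(int)],True,(0,0,255))
cv2.imwrite("pics/c2.png",cv2.resize(sc[120:290,260:420],None,fx=3.5,fy=3.5,interpolation=cv2.INTER_CUBIC))
E
```

```text
[np.int64(1), np.int64(0), np.int64(7), np.int64(6), np.int64(5), np.int64(4), np.int64(3), np.int64(2)]
[ 0.52749597  0.01824604 -0.13531318] -7.752874269345212 [[-1.1, -0.7], [1.7, 0.4], [0.7, -0.4], [0.3, -1.1], [-0.2, 1.7], [0.2, -0.5], [-0.7, 0.7], [-0.8, -0.2]]
corner 1 [0.5895865  0.06545585] dir 37.24712573065479
corner 2 [0.48028616 0.08033656] dir 127.24712573065479
corner 3 [ 0.46540545 -0.02896378] dir 217.24712573065477
corner 4 [ 0.57470579 -0.04384449] dir 307.24712573065483
```

View pics/c2.png

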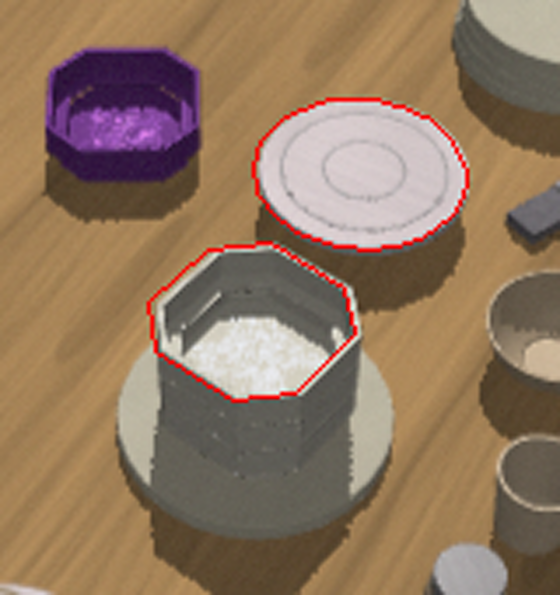

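The overlay fits both the tray rim and the free wheel at (0.484, 0.300) to about 1 px. I'll grip corner 1, the far-left one, so I'm moving above it now.

Call:
carry_out:
  increments:
    - [[0, 0, 0.119], [0, 45, 25], 1]
    - [[0, 0, 0.119], [0, 45, 25], 1]
    - [[0, 0, 0.119], [0, 45, 25], 1]
    - [[0, 0, 0.119], [0, 45, 25], 1]
    - [[0, 0, 0.119], [25, 40, 0], 1]
    - [[0, 0, 0.119], [25, 40, 0], 1]
    - [[0, 0, 0.119], [25, 40, 0], 1]
    - [[0, 0, 0.119], [25, 40, 0], 1]
  grip_force: 50

```text
t: 0.9
eef_pos: [0.3022, -0.2811, 0.5019]
tool_rot: [180.0, 0.0, 72.9]
contact_force: [0.8, 0.2, 0.6]
width: 0.092
gripper_force: 0.0
```

Call:
carry_out:
  increments:
    - [[0, 0, 0.119], [36, 43, -12], 1]
    - [[0, 0, 0.119], [36, 43, -12], 1]
    - [[0, 0, 0.119], [36, 43, -12], 1]
    - [[0, 0, 0.119], [36, 43, -12], 1]
    - [[0, 0, 0.119], [36, 43, -12], 1]
    - [[0, 0, 0.119], [36, 43, -12], 1]
    - [[0, 0, 0.119], [36, 43, -12], 1]
    - [[0, 0, 0.119], [36, 43, -12], 1]

```text
t: 1.7
eef_pos: [0.5539, 0.0182, 0.4174]
tool_rot: [-180.0, -0.0, 127.4]
contact_force: [0.2, -0.8, 0.3]
width: 0.0916
gripper_force: 0.0
```

Call:
carry_out:
  increments:
    - [[0, 0, 0], [0, 0, 0], 1]
    - [[0, 0, 0], [0, 0, 0], 1]
    - [[0, 0, 0], [0, 0, 0], 1]

```text
t: 2.0
eef_pos: [0.5525, 0.0159, 0.418]
tool_rot: [-179.9, 0.0, 127.1]
contact_force: [-0.6, 0.2, 0.0]
width: 0.0915
gripper_force: 0.0
```

```bash
python3 - <<'E'
from h import *
s=ctrl.get_state();print(s["t"],s["eef_pos"],s["tool_rot"],s["joint_pos"])
m=optics.camera_model("wrist");im=optics.camera("wrist")[:,:,::-1].copy()
np.savez("w1.npz",K=m["intrinsics"],R=m["R"],t=m["t"])
cv2.imwrite("pics/w1raw.png",im)
cv2.polylines(im,[proj("wrist",octo(.5275,.0182,-.135,.142),m).round().astype(int)],True,(0,0,255))
cv2.imwrite("pics/w1.png",im)
E
```

```text
2.0 [0.55251546 0.01585517 0.41796134] [-1.79936876e+02  1.79948706e-02  1.27072150e+02] [ 27.14056618  22.16002187 -40.41147654 102.81765922  16.28417355
  61.00901317  17.88528084]
```

View pics/w1.png

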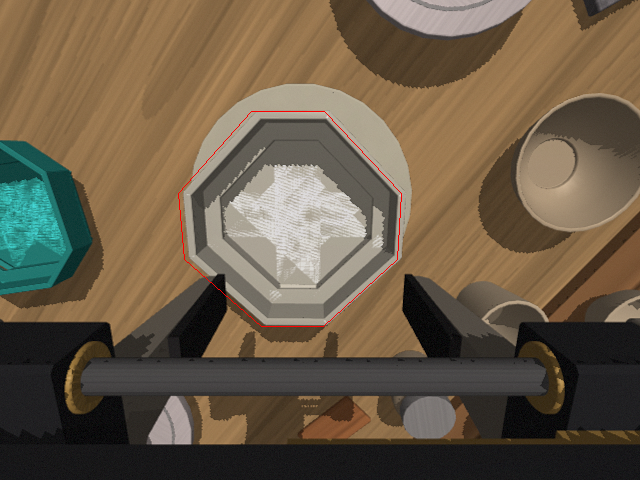

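The overlay is roughly right but a few pixels off, for example at the top edge, where row 111 should be about 119. I'll look at an enlarged raw crop and refit.

```bash
python3 - <<'E'
import cv2
cv2.imwrite("pics/w1c.png",cv2.resize(cv2.imread("pics/w1raw.png")[100:340,170:420],None,fx=2.5,fy=2.5,interpolation=cv2.INTER_CUBIC)[:600])
E
```

```text
(no output)
```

View pics/w1c.png

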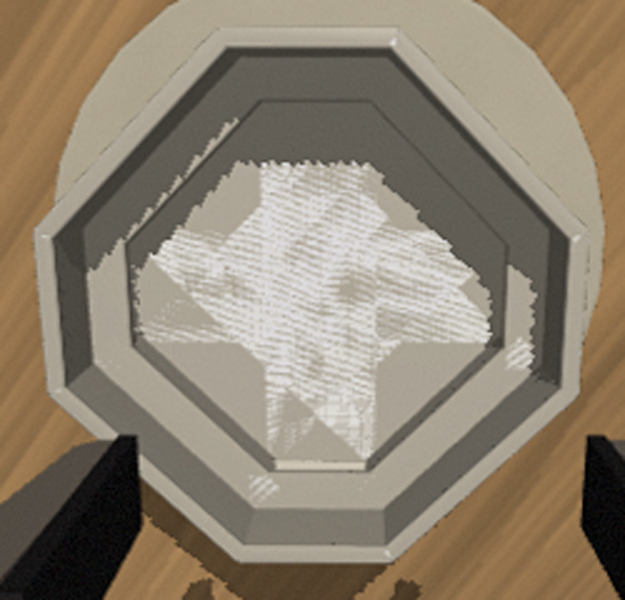

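```bash
cat > fit.py <<'E'
from h import *
from scipy.optimize import least_squares
p=np.array([(222,27),(397,27),(587,235),(579,393),(391,560),(241,562),(50,392),(36,233)])/2.5+[170-.3,100-.3]
d=np.load("w1.npz");m=dict(intrinsics=d["K"],R=d["R"],t=d["t"])
p2=np.array([(240,78),(393,90),(465,175),(450,345),(368,398),(195,390),(133,300),(155,140)])/5+[260-.4,190-.4]
def near(n,m,p):
    pj=proj(n,octo(.5275,.018,-.12,.142),m);return [np.argmin(np.linalg.norm(pj-a,axis=1)) for a in p]
i1=near("wrist",m,p);i2=near("top",None,p2);print(i1,i2)
f1=lambda v:(proj("wrist",octo(*v),m)[i1]-p).ravel()
f2=lambda v:(proj("top",octo(*v))[i2]-p2).ravel()
for nm,f in(("w",f1),("t",f2),("both",lambda v:np.r_[f1(v),f2(v)*2])):
  for fz in (0,1):
    g=(lambda v:f(v)) if fz else (lambda v:f(np.r_[v,.142]))
    s=least_squares(g,[.5275,.018,-.12]+([.142] if fz else []),x_scale=.1)
    print(nm,s.x.round(4),np.degrees(s.x[2]).round(2),"rms",np.sqrt((s.fun**2).mean()).round(2))
    if nm=="w":print(np.round(s.fun.reshape(-1,2),1).tolist())
print(-m["R"].T@m["t"])
E
python3 fit.py
```

```text
[np.int64(4), np.int64(3), np.int64(2), np.int64(1), np.int64(0), np.int64(7), np.int64(6), np.int64(5)] [np.int64(1), np.int64(0), np.int64(7), np.int64(6), np.int64(5), np.int64(4), np.int64(3), np.int64(2)]
w [ 0.5301  0.0211 -0.1403] -8.04 rms 1.23
[[-1.6, -0.5], [1.6, -0.4], [1.7, -1.5], [0.5, 1.5], [1.3, 1.3], [-1.3, 0.4], [-0.8, 1.5], [-1.3, -1.1]]
w [ 0.5302  0.0207 -0.1403  0.1391] -8.04 rms 0.84
[[-1.2, 0.6], [1.1, 0.7], [0.4, -1.4], [-0.7, 0.9], [1.0, 0.1], [-0.9, -0.9], [0.3, 0.9], [-0.1, -0.9]]
t [ 0.5275  0.0182 -0.1353] -7.75 rms 0.86
t [ 0.5312  0.0184 -0.1353  0.1234] -7.75 rms 0.74
both [ 0.5294  0.0203 -0.1392] -7.97 rms 2.04
both [ 0.5298  0.0197 -0.1391  0.137 ] -7.97 rms 1.68
[0.50912066 0.07291341 0.39821416]
```

Corner 1 is at about (0.592, 0.0675) and the tool yaw is already right. I'll move over it and descend.

Call:
carry_out:
  increments:
    - [[0, 0, 0], [20, 26, 0], 1]
    - [[0, 0, 0], [19.5, 25.6, 0], 1]
    - [[0, 0, 0], [0, 0, -25], 1]
    - [[0, 0, 0], [0, 0, -25], 1]
    - [[0, 0, 0], [0, 0, -20], 1]
    - [[0, 0, 0], [0, 0, 0], 1]
    - [[0, 0, 0], [0, 0, 0], 1]

```text
t: 2.75
eef_pos: [0.5924, 0.0674, 0.3491]
tool_rot: [180.0, 0.1, 127.1]
contact_force: [-0.1, -0.0, 0.8]
width: 0.0922
gripper_force: 0.0
```

```bash
python3 - <<'E'
from h import *
s=ctrl.get_state();print(s["t"],s["eef_pos"],s["tool_rot"],s["joint_pos"],s["contact_force"])
m=optics.camera_model("wrist");im=optics.camera("wrist")[:,:,::-1].copy()
cv2.polylines(im,[proj("wrist",octo(.5301,.021,-.140,.142),m).round().astype(int)],True,(0,0,255))
cv2.imwrite("pics/w2.png",im)
E
```

```text
2.75 [0.59242028 0.06741142 0.34906233] [1.79984590e+02 5.73806620e-02 1.27075894e+02] [ 18.4796532   30.85462465 -37.73150926 100.56640904  22.2531305
  56.18501323   9.14489285] [-0.09675126 -0.03797306  0.8152603 ]
```

View pics/w2.png

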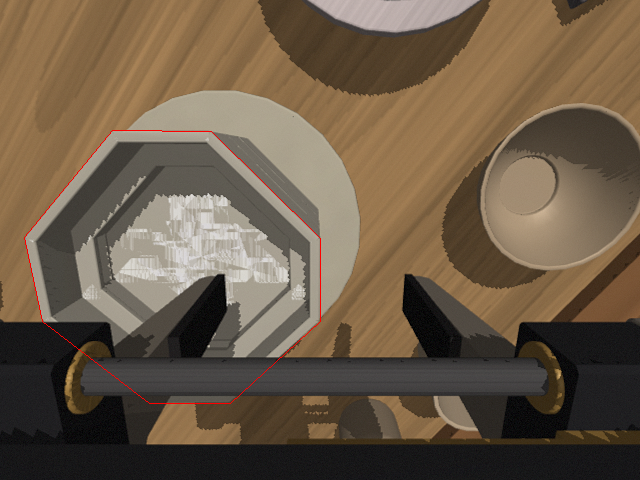

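The fingers (columns 225 and 405) straddle the cut-corner wall (column ~317) centrally. I'll descend and close the gripper.

Call:
carry_out:
  increments:
    - [[0, 0, 0], [0, 0, -15], 1]
    - [[0, 0, 0], [0, 0, -15], 1]
    - [[0, 0, 0], [0, 0, -10], 1]
    - [[0, 0, 0], [0, 0, 0], 1]
    - [[0, 0, 0], [0, 0, 0], 0]
    - [[0, 0, 0], [0, 0, 0], 0]
    - [[0, 0, 0], [0, 0, 0], -0.5]
    - [[0, 0, 0], [0, 0, 0], -0.5]
  grip_force: 20

```text
t: 3.6
eef_pos: [0.5926, 0.0685, 0.3086]
tool_rot: [180.0, 0.0, 127.2]
contact_force: [-0.2, 0.1, -0.2]
width: 0.0621
gripper_force: 0.0
```

Call:
carry_out:
  increments:
    - [[0, 0, 0], [0, 0, 0], -1]
    - [[0, 0, 0], [0, 0, 0], -1]
    - [[0, 0, 0], [0, 0, 0], -1]
    - [[0, 0, 0], [0, 0, 0], -1]
    - [[0, 0, 0], [0, 0, 0], -1]
  grip_force: 20

```text
t: 4.1
eef_pos: [0.5924, 0.0685, 0.3081]
tool_rot: [-180.0, 0.0, 127.2]
contact_force: [-0.0, -0.1, 0.6]
width: 0.0223
gripper_force: 0.0
```

Call:
carry_out:
  increments:
    - [[0, 0, 0], [0, 0, 0], -1]
    - [[0, 0, 0], [0, 0, 0], -1]
    - [[0, 0, 0], [0, 0, 0], -1]
  grip_force: 50

```text
t: 4.4
eef_pos: [0.5924, 0.0685, 0.3081]
tool_rot: [-180.0, -0.0, 127.2]
contact_force: [-0.7, -0.2, 0.2]
width: 0.0054
gripper_force: 50.0
```

Gripped at 5.4 mm. I'll compute the peel steps about corner 3's seat.

```bash
python3 - <<'E'
import numpy as np
u=np.array([.7986,.602]);f=lambda d:np.array([.156*np.cos(d)-.2*np.sin(d),.156*np.sin(d)+.2*np.cos(d)])*1e3
a=np.radians(1.5);print("turn",a*.602,-a*.7986)
for k in range(10):
    d=f((k+1)*a)-f(k*a);print((u*d[0]).round(2),d[1].round(2))
E
```

```text
turn 0.015760323145508796 -0.020907299109640076
[-4.22 -3.18] 4.02
[-4.31 -3.25] 3.88
[-4.39 -3.31] 3.73
[-4.46 -3.36] 3.59
[-4.54 -3.42] 3.44
[-4.61 -3.47] 3.29
[-4.67 -3.52] 3.14
[-4.74 -3.57] 2.98
[-4.8  -3.62] 2.83
[-4.86 -3.66] 2.67
```

Call:
carry_out:
  increments:
    - [[0.0158, -0.0209, 0], [-4.2, -3.2, 4.0], -1]
    - [[0.0158, -0.0209, 0], [-4.3, -3.2, 3.9], -1]
    - [[0.0158, -0.0209, 0], [-4.4, -3.3, 3.7], -1]
    - [[0.0158, -0.0209, 0], [-4.5, -3.4, 3.6], -1]

```text
t: 4.8
eef_pos: [0.5741, 0.0546, 0.3232]
tool_rot: [174.0, -0.0, 127.2]
contact_force: [-1.1, -0.8, -5.4]
width: 0.0057
gripper_force: 50.0
```

Call:
carry_out:
  increments:
    - [[0.0158, -0.0209, 0], [-4.5, -3.4, 3.4], -1]
    - [[0.0158, -0.0209, 0], [-4.6, -3.5, 3.3], -1]
    - [[0.0158, -0.0209, 0], [-4.7, -3.5, 3.1], -1]
    - [[0.0158, -0.0209, 0], [-4.7, -3.6, 3.0], -1]
    - [[0, 0, 0], [0, 0, 0], -1]
    - [[0, 0, 0], [0, 0, 0], -1]

```text
t: 5.4
eef_pos: [0.5568, 0.0413, 0.3367]
tool_rot: [167.9, 0.1, 127.2]
contact_force: [-0.6, -0.4, -1.1]
width: 0.0058
gripper_force: 50.0
```

```bash
python3 - <<'E'
from h import *
print(ctrl.get_state()["joint_pos"])
a=cv2.imread("pics/scene0.png")[120:310,230:440];b=optics.camera("scene")[120:310,230:440,::-1]
cv2.imwrite("pics/p1.png",cv2.resize(np.hstack([a,b]),None,fx=1.9,fy=1.9,interpolation=cv2.INTER_CUBIC))
E
```

```text
[ 27.1701083   27.42229356 -41.85731281 109.61716883  19.59182605
  39.76347169  13.47222937]
```

View pics/p1.png

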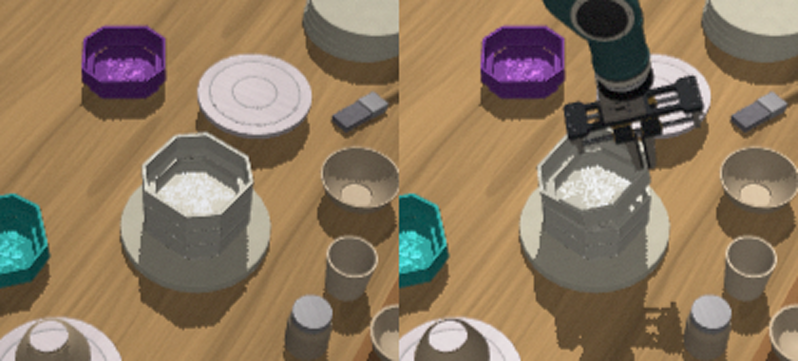

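The tray leans 12° with corner 3 seated, and the bat hasn't moved. I'll go to 15°, pause, then lift slowly.

Call:
carry_out:
  increments:
    - [[0.0158, -0.0209, 0], [-4.8, -3.6, 2.8], -1]
    - [[0.0158, -0.0209, 0], [-4.9, -3.7, 2.7], -1]
    - [[0, 0, 0], [0, 0, 0], -1]
    - [[0, 0, 0], [0, 0, 3], -1]
    - [[0, 0, 0], [0, 0, 3], -1]
    - [[0, 0, 0], [0, 0, 3], -1]
    - [[0, 0, 0], [0, 0, 3], -1]

```text
t: 6.15
eef_pos: [0.5468, 0.0342, 0.3537]
tool_rot: [165.0, 0.0, 127.2]
contact_force: [0.3, 0.4, -2.7]
width: 0.0052
gripper_force: 50.0
```

Call:
carry_out:
  increments:
    - [[0, 0, 0], [0, 0, 4], -1]
    - [[0, 0, 0], [0, 0, 6], -1]
    - [[0, 0, 0], [0, 0, 8], -1]
    - [[0, 0, 0], [0, 0, 10], -1]
    - [[0, 0, 0], [0, 0, 10], -1]
    - [[0, 0, 0], [0, 0, 10], -1]
    - [[0, 0, 0], [0, 0, 10], -1]
    - [[0, 0, 0], [0, 0, 5], -1]

```text
t: 6.95
eef_pos: [0.547, 0.0342, 0.418]
tool_rot: [164.9, 0.1, 127.2]
contact_force: [-0.5, 0.4, -1.8]
width: 0.0056
gripper_force: 50.0
```

The tray is free of the stack. I'll level it while moving toward the free wheel, whose target TCP is (0.546, 0.3475, 0.330).

Call:
carry_out:
  increments:
    - [[-0.0197, 0.0261, 0], [0, 5, 0], -1]
    - [[-0.0197, 0.0261, 0], [0, 12, 0], -1]
    - [[-0.0197, 0.0261, 0], [0, 20, 0], -1]
    - [[-0.0197, 0.0261, 0], [0, 25, 0], -1]
    - [[-0.0197, 0.0261, 0], [0, 25, 0], -1]
    - [[-0.0197, 0.0261, 0], [0, 25, 0], -1]
    - [[-0.0197, 0.0261, 0], [0, 25, 0], -1]
    - [[-0.0197, 0.0261, 0], [0, 25, 0], -1]

```text
t: 7.75
eef_pos: [0.5468, 0.197, 0.4168]
tool_rot: [-180.0, -0.0, 127.2]
contact_force: [1.0, 0.7, -2.3]
width: 0.0056
gripper_force: 50.0
```

Call:
carry_out:
  increments:
    - [[0, 0, 0], [0, 25, -10], -1]
    - [[0, 0, 0], [0, 25, -14], -1]
    - [[0, 0, 0], [0, 25, -14], -1]
    - [[0, 0, 0], [0, 25, -14], -1]
    - [[0, 0, 0], [0, 25, -14], -1]
    - [[0, 0, 0], [0, 16, -12], -1]
    - [[0, 0, 0], [0, 10, -10], -1]
    - [[0, 0, 0], [0, 0, 0], -1]

```text
t: 8.55
eef_pos: [0.5461, 0.348, 0.3271]
tool_rot: [-179.9, -0.1, 127.3]
contact_force: [-0.0, -0.2, -2.9]
width: 0.0058
gripper_force: 50.0
```

Call:
carry_out:
  increments:
    - [[0, 0, 0], [0, 0, 0], -1]
    - [[0, 0, 0], [0, 0, 0], -1]
    - [[0, 0, 0], [0, 0, 0], -1]

```text
t: 8.85
eef_pos: [0.5474, 0.3461, 0.3294]
tool_rot: [179.9, 0.0, 127.1]
contact_force: [0.3, 0.1, -2.2]
width: 0.005
gripper_force: 50.0
```

```bash
python3 - <<'E'
from h import *
print(ctrl.get_state())
c=np.array([.484,.300])
for n,sl in(("scene",(slice(60,360),slice(220,540))),("top",(slice(130,430),slice(130,450)))):
    im=optics.camera(n)[:,:,::-1].copy()
    cv2.polylines(im,[proj(n,octo(*c,-.14,.164)).round().astype(int)],True,(0,0,255))
    cv2.imwrite(f"x_{n}.png",im[sl])
cv2.imwrite("pics/f1.png",cv2.resize(np.hstack([cv2.imread("x_scene.png"),cv2.imread("x_top.png")]),None,fx=1.25,fy=1.25))
E
```

```text
{'t': 8.85, 'joint_pos': array([ -7.57998021,  37.88565781, -40.02392577,  93.74331527,
        27.62591655,  58.55258164, -19.27002286]), 'qvel': array([-0.09393316,  0.1572996 , -0.15972117, -0.08258163, -0.01158457,
       -0.08089344, -0.03110669]), 'joint_torque': array([-1.55940852e-01, -5.44470835e+01, -1.12107754e+01, -2.16504586e+01,
       -1.05399359e-01,  1.58009646e-01,  2.51361642e-03]), 'eef_pos': array([0.54743251, 0.34610251, 0.32939499]), 'tool_rot': array([1.79920672e+02, 3.59760860e-02, 1.27085989e+02]), 'contact_force': array([ 0.31924553,  0.09745915, -2.21682194]), 'torque': array([ 0.13201731, -0.23678219, -0.00187685]), 'gripper_force': 49.99884366989136, 'width': 0.004997451331273759}
```

View pics/f1.png

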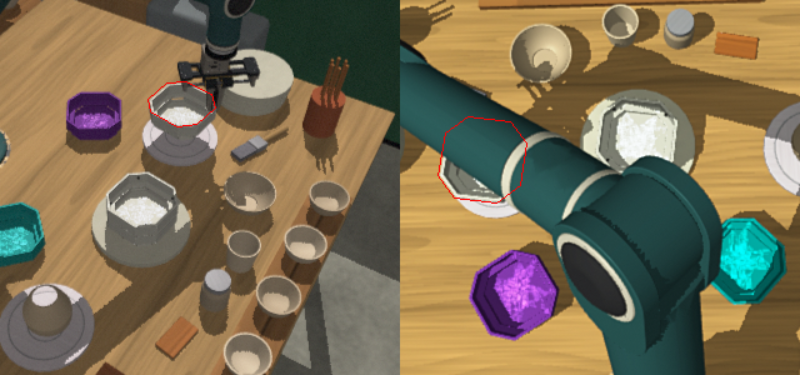

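The tray sits on the predicted outline, level over the free wheel. The other two trays and the vase are in place, so I'm handing in.

```bash
python3 -c "
from workcell import ctrl
print(ctrl.hand_in())"
```

```text
the job is handed in; nothing more can be done
None
```

I peeled the top tray off at corner 1, leaning it about 15° with the opposite corner still seated, and handed the job in with it held level about 6 cm over the vase-free wheel; the last pictures show the stack and vase where they were, but the hand-in gave no verdict.

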